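# Load the nail insert and press the drawer into its push-push latch

### The arm

A 6-joint arm with a two-finger parallel gripper is mounted at the origin on the work surface. World frame = base frame: x ahead of the robot, y to its left, z up, the work surface at z = 0. Lengths are in m, angles in degrees, forces in N, time in s.
With the tool pointing down it reaches from about 0.4 to 0.825 m from the base axis. Payload 7 kg.
Tool frame: the origin (TCP) lies midway between the tips of the shut fingers; the grasp point (between the pads) lies 19 mm behind it; z points along the fingers, y is the direction in which the jaws open and shut (so a half turn about z gives the same grasp; the last joint's range is limited). The gripper opens to 88 mm and grips with 3 to 60 N. Pads are 19 mm wide; open, the fingers measure 130 mm over their backs; the gripper's body (78 mm by 193 mm) begins 47 mm behind the grasp point.
Start: joints at [86.637, 20.546, 0.682, 0, -70.136, -16.507], TCP at [0.229, 0.635, 0.227] pointing down, gripper open.
Joint ranges: [-176.03, 176.03], [-82.01, 121.73], [-58.28, 71.71], [-173.87, 95.51], [-174.79, -0.11], [-173.66, 173.66]. Speed limits (degrees/s): [136.94, 136.94, 172.46, 180, 180, 180].

### API

Orientations are given as [roll, pitch, yaw] about the fixed x, y, z axes, in that order (R = Rz(yaw) Ry(pitch) Rx(roll)).
In Python, from plant import sensors, cams, job gives the robot as it stands.
- The arm moves only by the tool move_arm, never from a script. Its argument "commands" is a list of rows, each a list of 7 numbers: the finger opening in cm, from 0 to 8.76, then the shift along the tool's x, y, z in cm, then the turn, a rotation vector about the tool's x, y, z in rad. In form: [[hand, x, y, z, wx, wy, wz], ...]. A call has exactly 8 rows; each row is the pose to reach, as a shift and turn from the pose commanded when the call began, along the tool's axes at that moment; what a row does not reach only later rows make up. A row lasts 1/8 s, in which the tool goes at most 62.5 mm and 10.7 degrees, less where a joint would pass 70% of its speed; a pose out of reach is approached as far as the arm can. A call with a gripper value outside its range is refused whole. The fingers move at their own pace and stop on an object; the grip force is fixed at half the most. Time passes only in rows, so rows that repeat a pose let the fingers close, or fill a call up. It gives the time, the measured TCP pose, the force and the opening at its end, in the units of the state.
- sensors.get_obs(): the state, without advancing time (a new reading comes with each control period).
- cams.snapshot(name): name is "scene" or "top" or "wrist"; returns a dict with "frame" (420x560x3 uint8, red, green, blue), "camera_matrix" (3x3 intrinsics, pixels), "R" (3x3) and "t" (3): a world point X has camera coordinates R X + t. Camera axes: x right, y down, z forward; pixel columns grow to the right and rows downward; lengths in m; the calibration is good to about 2 mm. A picture is of the moment at which its call begins. There is no depth.
- job.close_job(): hands the job in, once; it reports no verdict.
The state is a dict: "clock": time; "joint_pos": joint angles; "qvel": joint speeds; "tau": joint torques, N m; "tool_pos": TCP position; "orientation": TCP orientation; "force": force on the tool from outside, world axes, zero at the start; "moment": the same for the moment, N m; "opening": finger opening in m.
Only numpy, scipy, OpenCV 4.12 (cv2) and the standard library are available. Lean on these libraries where they do the work, as an engineer would, in place of code of your own. Each camera call takes 0.05 s, during which the arm holds its last target.

### The job

Set the small metal nail insert with the upright grip plate into the empty pocket of the pulled-out drawer of the bench cabinet. Then press the drawer's front panel in until its push-push latch catches, let go, and make sure that the drawer stays in by itself; never push on the drawer or cabinet with more than 20 N. Leave the other things on the bench where they are.

Things in the scene. Friction and masses are not known exactly. Their poses are not given: they have to be found in the camera images.
- cabinet: grey metal bench cabinet, fixed, 210 wide (y) x 270 deep (x) x 112 mm high; a carton 30 mm high lies on its top from 150 mm behind the front face. Origin on the table below the middle of the front face; x points into it, away from the robot, z up. Its latch is set differently each time, unseen: latched, the drawer stands 8 to 34 mm out. The 20 N limit holds for it and its drawer.
- drawer (a joint): m out; 0: front panel touches cabinet, 0.14 most, starts 0.105-0.125. Friction 1 N + 12 N per m/s. Kick spring over the last 45 mm before the latched place, 2.5 to 8.5 N. Latch catches 3.5-4.5 mm beyond that place (9-10 N); there a rubber stop begins, 5 N/mm, 20 N some 2 mm on. Let go, it springs back 4-6 mm and stays; if pressed short, or again once latched, it is kicked out to 0.05 or more: press anew.
- drawer_front (a point): centre of the outer face of the drawer's front panel, moves with the drawer. The panel is a plain upright plate without a handle, 210 wide x 94 high x 12 mm thick, 8 to 102 mm above the table; this point is 55 mm above the table. x points into the cabinet (closing direction), z up.
- pocket (a point): centre of the floor of the drawer's empty pocket, moves with the drawer; 16 mm above the table, 51 mm behind the panel's outer face, 46 mm to the drawer's +y side. 78 mm along x, 76 along y, between front panel (top 102 mm above the table), drawer side (56) and wooden dividers (46). The other half holds a fixed box of dark nails. Axes as drawer_front.
- insert_center (a point): centre, 35 mm above the underside, of the loose insert: open aluminium box 70 (x) x 68 (y) x 38 mm high, 0.2-0.5 kg, nails inside below the rim, and an upright grip plate across its middle, 64 long along x, 10 thick in y, top 70 mm above the underside (32 above the rim). z up. Stands on the table. Fits either way round; the cabinet's opening leaves 14 mm above it.
- insert: the same insert, origin at the centre of its underside.
- nail_tin: steel tin of nails, 80 mm across, 68 high, open top. Not to be moved.
- wood_box: open wooden box of nails, 86 x 70 x 48 high. Not to be moved.
- clear_box: clear open plastic box with short nails, 100 x 70 x 35 high. Not to be moved.
- jar: glass jar with a steel lid, 68 across, 90 high. Not to be moved.
- hammer: claw-type hammer lying flat. Not to be moved.
- screwdriver: screwdriver lying flat. Not to be moved.
- carton: closed cardboard carton, 110 x 80 x 60 high. Not to be moved.
Things that resemble listed ones, but are neither listed nor needed, are in the scene too. What is shaped like the insert but turquoise is not meant.

How it is judged (in metres and radians):
On the way, in this order (a step that is already met when the one before it is completed fails the run):
1. the insert stands level in the pocket, let go, while the drawer is still out by more than 60 mm (x of insert_center in the frame of pocket between -0.009 and 0.009 m and y of insert_center in the frame of pocket between -0.009 and 0.009 m and z of insert_center in the frame of pocket between 0.027 and 0.043 m and angle between insert_center's own z axis and vertical below 0.1 rad and contact force between each of the fingers, the arm and insert below 0.3 N and value of joint drawer above 0.06 m), for 0.2 s.
2. the drawer is held in by its latch: less than 40 mm out with the robot off it (value of joint drawer below 0.04 m and contact force between each of the fingers, the arm and cabinet below 0.3 N and contact force between each of the fingers, the arm and insert below 0.3 N), for 0.5 s.
At the end, for the whole second after the job is handed in: The insert stands in the pocket (its centre within 9 mm of the pocket's centre along both sides, on the pocket's floor within 8 mm, tilted less than 0.1 rad), the drawer is latched and at rest less than 40 mm out, and the robot touches neither cabinet, drawer nor insert (all of step 2 and x of insert_center in the frame of pocket between -0.009 and 0.009 m and y of insert_center in the frame of pocket between -0.009 and 0.009 m and z of insert_center in the frame of pocket between 0.027 and 0.043 m and angle between insert_center's own z axis and vertical below 0.1 rad and velocity of joint drawer between -0.01 and 0.01 m/s and linear speed of insert below 0.02 m/s).
It fails at once if the robot pushes on the cabinet or its drawer with more than 20 N (contact force between any of the fingers, the arm and cabinet above 20 N).
It fails at once if the insert is jammed against the cabinet or drawer with more than 50 N (contact force between insert and cabinet above 50 N).
It fails at once if another thing on the bench is moved by more than 30 mm (distance of any of nail_tin, wood_box, clear_box, jar, hammer, screwdriver, carton from where it was at the start of the episode above 0.03 m).
It also fails if it takes over 69 s, if anything falls off the work surface, if the arm or the gripper's body presses on something with over 40 N, if the wrist force passes 120 N, or if a joint passes its speed limit or range.

## Working session

There is one attempt and no reset: what is moved stays moved. The work goes in short steps, Python scripts to look and compute and a tool call to move; the robot and the scene stay as the last step left them, time stands still between calls to the robot, and variables do not carry over. Pictures are saved under pics/ and viewed, and the job is handed in when it is done.

Besides the shell and the picture viewer there is one more tool, called after "Request:" by a JSON object that holds its "name" and its "arguments". move_arm: Moves the arm, as the interface text tells. Its arguments: {"type":"object","properties":{"commands":{"type":"array"}},"required":["commands"]}

```bash
mkdir -p pics; ls; cat > h.py <<'E'
import numpy as np, cv2
from plant import sensors, cams, job
from scipy.spatial.transform import Rotation as Ro
def snap(n,f):
    s=cams.snapshot(n); cv2.imwrite('pics/'+f,s['frame'][:,:,::-1])
    np.savez('pics/'+f+'.npz',**{k:np.array(v) for k,v in s.items()}); return s
def load(f): return dict(np.load('pics/'+f+'.npz'))
def ray(s,u,v,z):
    R,t,K=np.array(s['R']),np.array(s['t']),np.array(s['camera_matrix'])
    d=R.T@np.linalg.inv(K)@np.array([u,v,1.]); c=-R.T@t
    return c+d*(z-c[2])/d[2]
def proj(s,X):
    p=s['camera_matrix']@(s['R']@np.array(X)+s['t']); return p[:2]/p[2]
E
python3 - <<'E'
from h import *
for n in ['scene','top','wrist']:
    s=snap(n,n+'0.png'); print(n,-np.array(s['R']).T@s['t'])
print(sensors.get_obs())
E
```

```text
pics
scene [1.23535204 0.31306938 0.64342216]
top [ 0.40359313 -0.09665902  1.57162024]
wrist [0.30599573 0.60669681 0.38417317]
{'clock': 0.15, 'joint_pos': array([ 8.66372727e+01,  2.05834745e+01,  6.46016002e-01, -1.64632451e-02,
       -7.01353089e+01, -1.65059507e+01]), 'qvel': array([-0.01836144, -0.16737909,  0.27036612,  0.08759702, -0.03526714,
       -0.01921722]), 'tau': array([-1.31350065e-03, -5.83276570e+01,  2.93292707e+01,  7.00120434e+00,
        8.82727385e-03, -1.14215825e-04]), 'tool_pos': array([0.22930832, 0.6344628 , 0.22581704]), 'orientation': array([ 1.79925833e+02, -5.83579395e-03, -1.98742783e+01]), 'force': array([ 0.53391825, -0.15442982, -0.27028543]), 'moment': array([-0.03446953, -0.01797856, -0.00304676]), 'opening': 0.08800073375300956}
```

View pics/scene0.png

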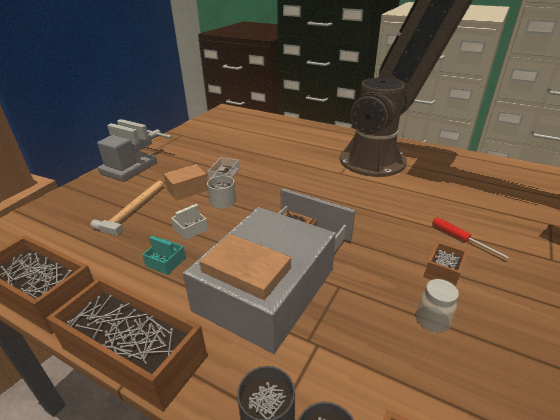

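View pics/top0.png

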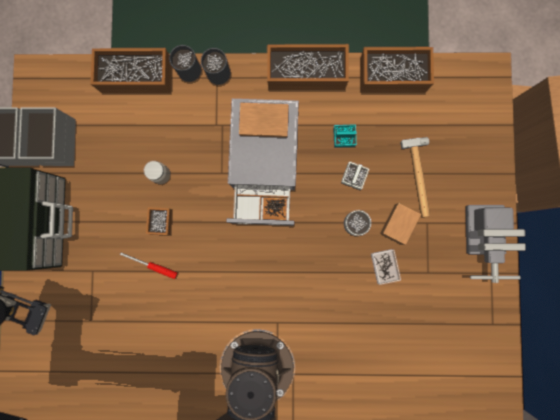

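View pics/wrist0.png

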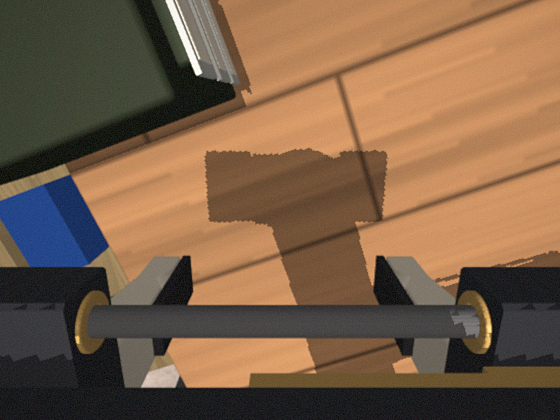

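The scene view shows the bright insert at about (188,222), the turquoise decoy at (163,255), and the drawer panel at (318,212). The top view has the insert at (356,175), the white-floored empty pocket at (248,207) and the panel at rows 220-224. I'll enlarge the top view to measure.

```bash
python3 - <<'E'
from h import *
s=load('top0.png'); im=s['frame'][:,:,::-1]
a=cv2.resize(im[145:235,220:310],None,fx=6,fy=6,interpolation=cv2.INTER_CUBIC)
cv2.imwrite('pics/c1.png',a)
b=cv2.resize(im[155:195,335:380],None,fx=12,fy=12,interpolation=cv2.INTER_CUBIC)
cv2.imwrite('pics/c2.png',b)
s=load('scene0.png'); im=s['frame'][:,:,::-1]
cv2.imwrite('pics/c3.png',cv2.resize(im[175:275,160:370],None,fx=3.8,fy=3.8,interpolation=cv2.INTER_CUBIC))
E
```

```text
(no output)
```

View pics/c1.png

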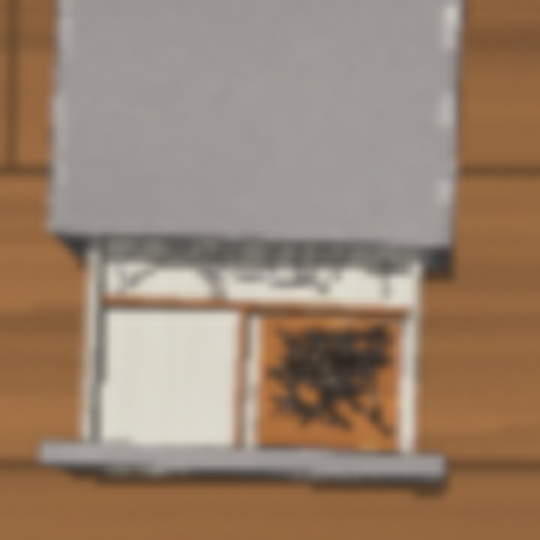

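View pics/c2.png

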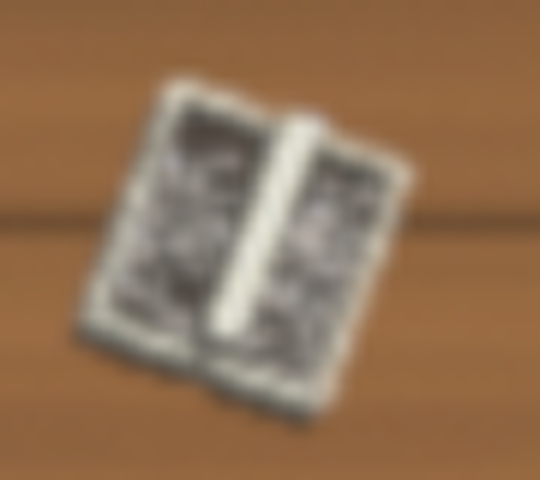

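View pics/c3.png

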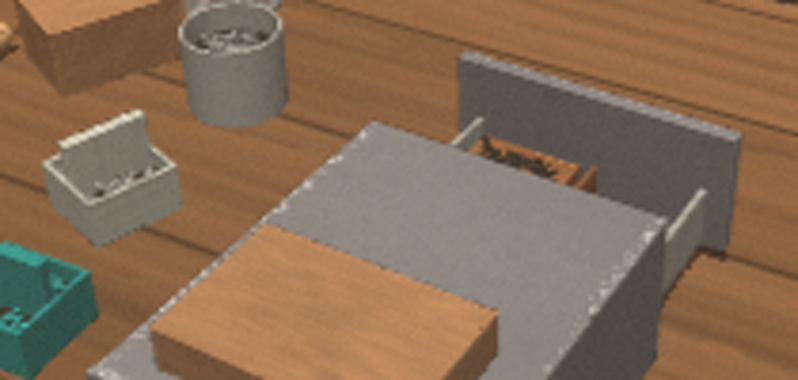

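```bash
python3 - <<'E'
from h import *
s=load('top0.png')
def q(px,py,x0,y0,f,z): return ray(s,x0+(px+.5)/f-.5,y0+(py+.5)/f-.5,z)[:2]
P=lambda p,z:q(*p,220,145,6,z)
I=lambda p,z:q(*p,335,155,12,z)
for n,p,z in [('panOL',(40,464),.102),('panOR',(445,484),.102),('panIL',(42,443),.102),('panIR',(447,459),.102),('cabL',(48,232),.112),('cabR',(450,248),.112),
 ('pk floor bl',(103,308),.046),('pk br',(240,314),.046)]: print(n,P(p,z).round(4))
for n,p,z in [('rim1',(170,78),.038),('rim2',(412,172),.038),('rim3',(318,405),.038),('rim4',(88,318),.038),('gT',(301,113),.07),('gB',(227,335),.07)]: print(n,I(p,z).round(4))
a,b=I((301,113),.07),I((227,335),.07); print('yaw',np.degrees(np.arctan2(*(a-b)[::-1])),(a+b)/2,np.linalg.norm(a-b))
a,b=P((40,464),.102),P((445,484),.102); print('panel yaw',np.degrees(np.arctan2(*(a-b)[::-1]))-90,np.linalg.norm(a-b))
a,b=P((48,232),.112),P((450,248),.112); print('cab yaw',np.degrees(np.arctan2(*(a-b)[::-1]))-90,np.linalg.norm(a-b))
E
```

```text
panOL [0.4651 0.0929]
panOR [ 0.4551 -0.1168]
panIL [0.476 0.092]
panIR [ 0.4681 -0.1179]
cabL [0.5848 0.0887]
cabR [ 0.5765 -0.1193]
pk floor bl [0.5517 0.0669]
pk br [ 0.5485 -0.0071]
rim1 [ 0.6668 -0.2966]
rim2 [ 0.6411 -0.3618]
rim3 [ 0.5776 -0.3357]
rim4 [ 0.6013 -0.2739]
gT [ 0.6519 -0.327 ]
gB [ 0.5926 -0.3069]
yaw -18.747406100429803 [ 0.62226404 -0.31697373] 0.06266220863850847
panel yaw -2.7189161907968042 0.20993950074103165
cab yaw -2.284227212343424 0.2081458047285066
```

```bash
cat >> h.py <<'E'
def delta(target,yaw):
    o=sensors.get_obs(); R=Ro.from_euler('xyz',o['orientation'],degrees=True)
    d=R.inv().apply(np.array(target)-o['tool_pos'])*100
    Rt=Ro.from_euler('xyz',[180,0,yaw],degrees=True)
    w=(R.inv()*Rt).as_rotvec()
    print('clock',o['clock'],'pos',o['tool_pos'].round(4),'rpy',o['orientation'].round(2),'F',o['force'].round(2),'op',round(o['opening'],4))
    print('shift cm',d.round(2),'turn',w.round(4))
E
python3 -c "
from h import *
delta([.60,-.317,.2],-19.5)"
```

```text
clock 0.15 pos [0.2293 0.6345 0.2258] rpy [ 1.7993e+02 -1.0000e-02 -1.9870e+01] F [ 0.53 -0.15 -0.27] op 0.088
shift cm [67.21 76.87  2.69] turn [ 0.0013 -0.0001 -0.0065]
```

Request:
{"name": "move_arm", "arguments": {"commands": [[8.7,2,2.3,0,0,0,0],[8.7,5.5,6.3,0,0,0,0],[8.7,9,10.3,0,0,0,0],[8.7,12.6,14.4,0,0,0,0],[8.7,16.2,18.5,0,0,0,0],[8.7,19.8,22.6,0,0,0,0],[8.7,23.4,26.8,0,0,0,0],[8.7,27,31,0,0,0,0]]}}

```text
clock: 1.15
tool_pos: [0.3782, 0.2497, 0.2266]
orientation: [-180.0, -0.0, -19.8]
force: [2.1, -0.2, -0.5]
opening: 0.0868
```

Request:
{"name": "move_arm", "arguments": {"commands": [[8.7,3.6,4.1,0,0,0,0],[8.7,7.2,8.2,0,0,0,0],[8.7,10.8,12.3,0,0,0,0],[8.7,14.4,16.4,0,0,0,0],[8.7,18,20.5,0,0,0,0],[8.7,21.6,24.6,0,0,0,0],[8.7,25.2,28.8,0,0,0,0],[8.7,28.8,33,0,0,0,0]]}}

```text
clock: 2.15
tool_pos: [0.537, -0.1586, 0.2265]
orientation: [-180.0, -0.0, -19.9]
force: [0.5, 1.0, 0.2]
opening: 0.087
```

```bash
python3 -c "
from h import *
delta([.60,-.317,.2],-19.5)"
```

```text
clock 2.15 pos [ 0.537  -0.1586  0.2265] rpy [-179.99   -0.    -19.87] F [0.54 1.   0.22] op 0.087
shift cm [11.31 12.75  2.65] turn [-0.0001 -0.     -0.0065]
```

Request:
{"name": "move_arm", "arguments": {"commands": [[8.7,3,3.4,0.5,0,0,0],[8.7,6,6.8,1.5,0,0,0],[8.7,8.5,9.5,2.5,0,0,0],[8.7,10,11.2,2.6,0,0,0],[8.7,10.6,11.9,2.6,0,0,0],[8.7,10.7,12,2.6,0,0,0],[8.7,10.7,12,2.6,0,0,0],[8.7,10.7,12,2.6,0,0,0]]}}

```text
clock: 3.15
tool_pos: [0.5966, -0.3052, 0.2011]
orientation: [-180.0, -0.0, -19.8]
force: [0.2, -0.0, -0.6]
opening: 0.0871
```

```bash
python3 -c "
from h import *
s=snap('wrist','w1.png')
delta([.622,-.317,.045],-19.5)
for p in [[.622,-.317,.07],[.652,-.327,.07],[.5926,-.307,.07]]: print(proj(s,p))"
```

```text
clock 3.2 pos [ 0.5966 -0.3053  0.2011] rpy [-1.7999e+02 -4.0000e-02 -1.9820e+01] F [-0.05  0.7  -0.59] op 0.0869
shift cm [ 2.78  0.24 15.61] turn [-0.0002 -0.0007 -0.0056]
[285.76868611 165.57918541]
[284.87421481 125.23831956]
[286.36322306 202.73141858]
```

View pics/w1.png

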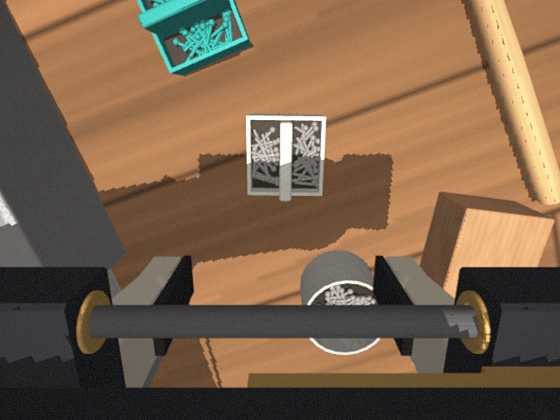

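The wrist view shows the insert's grip plate running from (287,123) to (285,200), aligned with the tool. The tin is at (345,300), clear of the descent.

```bash
python3 -c "
from h import *
s=load('w1.png')
a,b=ray(s,286.7,122.5,.07),ray(s,285.5,200.5,.07);print(a,b,(a+b)/2,np.degrees(np.arctan2(*(a-b)[1::-1])),np.linalg.norm(a-b))
r=[ray(s,*p,.038) for p in [(247,115),(326,116.5),(323,195),(248,194)]];print(np.mean(r,0))
c=(a+b)/2
delta([c[0],c[1],.045],-19.8)"
```

```text
[ 0.65347026 -0.32903007  0.07      ] [ 0.5946505  -0.30697526  0.07      ] [ 0.62406038 -0.31800267  0.07      ] -20.553824134509135 0.06281861865970242
[ 0.62399582 -0.31818062  0.038     ]
clock 3.2 pos [ 0.5966 -0.3053  0.2011] rpy [-1.7999e+02 -4.0000e-02 -1.9820e+01] F [-0.05  0.7  -0.59] op 0.0869
shift cm [ 3.01  0.27 15.61] turn [-0.0002 -0.0007 -0.0004]
```

Request:
{"name": "move_arm", "arguments": {"commands": [[8.7,1.5,0.1,1,0,0,0.01],[8.7,3,0.3,4,0,0,0.01],[8.7,3,0.3,7.5,0,0,0.01],[8.7,3,0.3,10.5,0,0,0.01],[8.7,3,0.3,13,0,0,0.01],[8.7,3,0.3,14.5,0,0,0.01],[8.7,3,0.3,15.4,0,0,0.01],[8.7,3,0.3,15.6,0,0,0.01]]}}

```text
clock: 4.2
tool_pos: [0.6239, -0.319, 0.0444]
orientation: [180.0, 0.0, -20.4]
force: [0.2, -0.6, 0.2]
opening: 0.0873
```

Request:
{"name": "move_arm", "arguments": {"commands": [[8.7,0,0,0,0,0,0],[6,0,0,0,0,0,0],[4,0,0,0,0,0,0],[2.5,0,0,0,0,0,0],[1.5,0,0,0,0,0,0],[0,0,0,0,0,0,0],[0,0,0,0,0,0,0],[0,0,0,0,0,0,0]]}}

```text
clock: 5.2
tool_pos: [0.6238, -0.319, 0.0446]
orientation: [180.0, -0.0, -20.4]
force: [0.3, 0.2, 1.6]
opening: 0.0224
```

```bash
python3 -c "
from h import *
s=snap('wrist','w2.png')
delta([.624,-.318,.045],-20.5)"
```

```text
clock 5.25 pos [ 0.6237 -0.319   0.0445] rpy [-180.      0.    -20.45] F [-0.33  0.06  0.14] op 0.0191
shift cm [-0.01 -0.11 -0.05] turn [-0.      0.      0.0009]
```

View pics/w2.png

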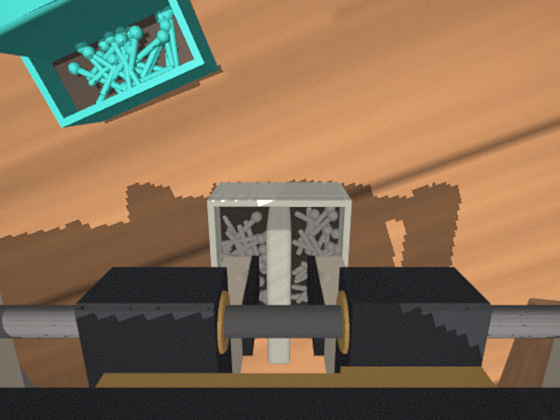

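The fingers straddle the plate at (279,290) and are still closing. I'll let them finish, then lift.

Request:
{"name": "move_arm", "arguments": {"commands": [[0,0,0,0,0,0,0],[0,0,0,0,0,0,0],[0,0,0,0,0,0,0],[0,0,0,0,0,0,0],[0,0,0,-1,0,0,0],[0,0,0,-3,0,0,0],[0,0,0,-6,0,0,0],[0,0,0,-9,0,0,0]]}}

```text
clock: 6.25
tool_pos: [0.6231, -0.3192, 0.1354]
orientation: [180.0, 0.1, -20.5]
force: [0.5, -1.1, -3.5]
opening: 0.0097
```

Request:
{"name": "move_arm", "arguments": {"commands": [[0,0,0,-4,0,0,0],[0,0,0,-8,0,0,0],[0,0,0,-11,0,0,0],[0,0,0,-13,0,0,0],[0,0,0,-13.5,0,0,0],[0,0,0,-13.5,0,0,0],[0,0,0,-13.5,0,0,0],[0,0,0,-13.5,0,0,0]]}}

```text
clock: 7.25
tool_pos: [0.6234, -0.3189, 0.2684]
orientation: [180.0, 0.1, -20.4]
force: [-0.2, -0.4, -4.4]
opening: 0.0097
```

```bash
python3 -c "
from h import *
s=snap('wrist','w3.png');s=snap('top','top1.png')
delta([.516,.045,.27],-2.4)"
```

```text
clock 7.35 pos [ 0.6236 -0.3189  0.2689] rpy [ 1.7999e+02  6.0000e-02 -2.0440e+01] F [-0.28 -0.22 -2.79] op 0.0098
shift cm [-22.79 -30.34  -0.09] turn [-0.      0.0011 -0.3149]
```

View pics/w3.png

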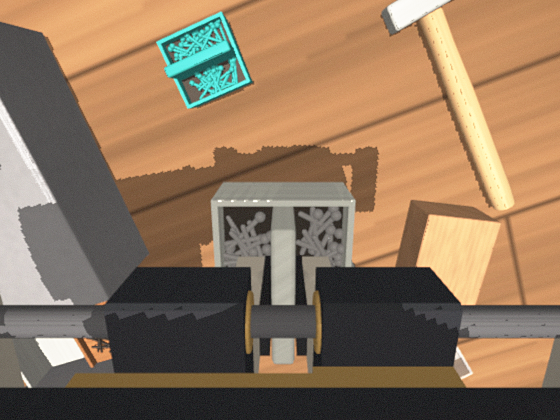

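Plate is firmly held (opening 9.7 mm). I'll go in front of the drawer so the wrist camera sees the pocket.

```bash
python3 -c "
from h import *
delta([.42,.04,.28],-2.4)"
```

```text
clock 7.35 pos [ 0.6236 -0.3189  0.2689] rpy [ 1.7999e+02  6.0000e-02 -2.0440e+01] F [-0.28 -0.22 -2.79] op 0.0098
shift cm [-31.61 -26.52  -1.08] turn [-0.      0.0011 -0.3149]
```

Request:
{"name": "move_arm", "arguments": {"commands": [[0,-2,-1.7,-0.3,0,0,-0.03],[0,-5.5,-4.6,-0.6,0,0,-0.06],[0,-9.2,-7.7,-1,0,0,-0.1],[0,-12.9,-10.8,-1,0,0,-0.14],[0,-16.6,-13.9,-1,0,0,-0.18],[0,-20.3,-17,-1,0,0,-0.22],[0,-24,-20.1,-1,0,0,-0.26],[0,-27.4,-23,-1,0,0,-0.3]]}}

```text
clock: 8.35
tool_pos: [0.4464, -0.0067, 0.2798]
orientation: [-180.0, -0.0, -3.2]
force: [0.2, 0.6, -3.6]
opening: 0.01
```

```bash
python3 -c "
from h import *
delta([.42,.04,.28],-2.4)"
```

```text
clock 8.35 pos [ 0.4464 -0.0067  0.2798] rpy [-1.7997e+02 -5.0000e-02 -3.1800e+00] F [ 0.18  0.65 -3.56] op 0.01
shift cm [-2.89 -4.51 -0.02] turn [-0.0004 -0.0008 -0.0136]
```

Request:
{"name": "move_arm", "arguments": {"commands": [[0,-1,-1.5,0,0,0,-0.014],[0,-2,-3,0,0,0,-0.014],[0,-2.5,-3.8,0,0,0,-0.014],[0,-2.6,-4,0,0,0,-0.014],[0,-2.6,-4,0,0,0,-0.014],[0,-2.6,-4,0,0,0,-0.014],[0,-2.6,-4,0,0,0,-0.014],[0,-2.6,-4,0,0,0,-0.014]]}}

```text
clock: 9.35
tool_pos: [0.4237, 0.0334, 0.2795]
orientation: [180.0, 0.0, -2.5]
force: [0.1, -0.0, -3.7]
opening: 0.0099
```

```bash
python3 -c "
from h import *
delta([.42,.04,.28],-2.4)
s=snap('wrist','w4.png');s=snap('scene','s4.png')"
```

```text
clock 9.35 pos [0.4237 0.0334 0.2795] rpy [ 1.7999e+02  1.0000e-02 -2.4800e+00] F [ 0.1  -0.03 -3.65] op 0.0099
shift cm [-0.4  -0.64 -0.05] turn [ 0.0002  0.0002 -0.0014]
```

View pics/w4.png

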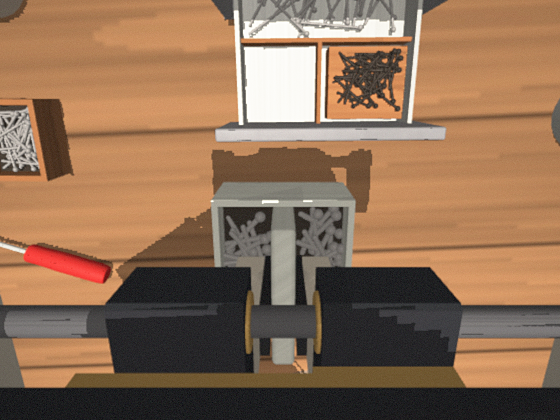

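View pics/s4.png

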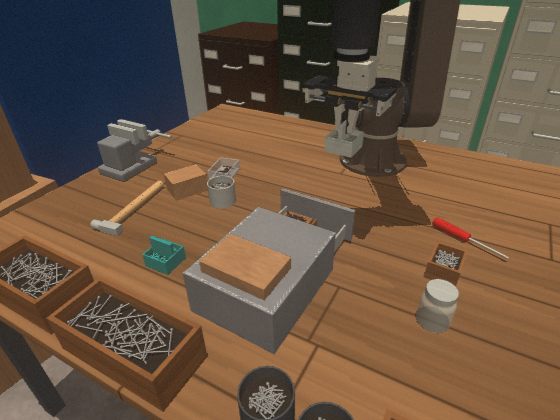

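The wrist view shows the empty pocket at (243-316, 45-123), the panel's top at rows 125-138, and the insert hanging level below it.

```bash
python3 -c "
from h import *
s=load('w4.png');im=s['frame'][:,:,::-1]
cv2.imwrite('pics/c4.png',cv2.resize(im[20:150,205:455],None,fx=3.2,fy=3.2,interpolation=cv2.INTER_CUBIC))"
```

```text
(no output)
```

View pics/c4.png

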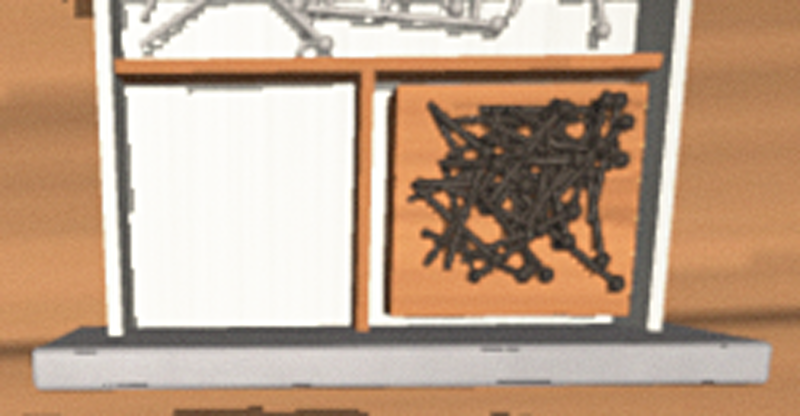

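```bash
python3 -c "
from h import *
s=load('w4.png')
P=lambda x,y,z: ray(s,205+(x+.5)/3.2-.5,20+(y+.5)/3.2-.5,z)[:2]
a,b=P(37,388,.102),P(768,384,.102);c,d=P(35,349,.102),P(770,343,.102)
for l,r in [(a,b),(c,d)]: print('panel',l.round(4),r.round(4),np.linalg.norm(l-r),np.degrees(np.arctan2(*(l-r)[::-1]))-90)
for n,p in dict(TL=(125,84),TR=(355,84),BR=(351,327),BL=(137,328)).items(): print(n,P(*p,.016).round(4))
print('div corner',P(117,75,.046),P(662,68,.046),'divY',P(357,200,.046),P(372,200,.046))
yaw=np.radians(-2.4);ex=np.array([np.cos(yaw),np.sin(yaw)]);ey=np.array([-ex[1],ex[0]])
m=(a+b)/2;m2=(c+d)/2
print('front',m,m2-.012*ex,'pocket',m+.051*ex+.046*ey,m2+.039*ex+.046*ey)
"
```

```text
panel [0.4682 0.0922] [ 0.4603 -0.1159] 0.20821027174033416 -2.1815106709432825
panel [0.4791 0.0917] [ 0.4717 -0.1154] 0.2072187083260642 -2.0337040851404993
TL [0.5571 0.0691]
TR [ 0.5537 -0.0072]
BR [ 0.4751 -0.0045]
BL [0.4781 0.0709]
div corner [0.55602074 0.06859487] [ 0.55070204 -0.09896147] divY [ 0.51646104 -0.0046669 ] [ 0.51625409 -0.00942237]
front [ 0.46425421 -0.01184685] [ 0.46342694 -0.01136609] pocket [0.51713575 0.03197714] [0.51630849 0.0324579 ]
```

```bash
python3 -c "
from h import *
s=load('w4.png')
yaw=np.radians(-2.48);ex=np.array([np.cos(yaw),np.sin(yaw),0]);ey=np.array([-ex[1],ex[0],0])
t=np.array([.4237,.0334,.2795])
for dx in [0,.003]:
  print([proj(s,t+(.035+dx)*ex+k*.034*ey+[0,0,z]).round(1) for k in (1,-1) for z in (-.0445,-.0065)])
  print([proj(s,t+k*(.032)*ex+dx*ex+[0,0,.0255]).round(1) for k in (1,-1)])
delta([.5165,.032,.2795],-2.2)
"
python3 -c "
import cv2
im=cv2.imread('pics/w4.png');cv2.imwrite('pics/c5.png',cv2.resize(im[170:380,200:370],None,fx=2.8,fy=2.8))"
```

```text
[array([223., 181.]), array([210.3, 199.2]), array([342.3, 181. ]), array([354.9, 199.1])]
[array([282.6, 229. ]), array([282.6, 364.9])]
[array([222.7, 175.9]), array([209.9, 193. ]), array([342.6, 175.8]), array([355.3, 193. ])]
[array([282.6, 221.7]), array([282.6, 359.3])]
clock 9.45 pos [0.4237 0.0335 0.2795] rpy [ 1.80e+02  1.00e-02 -2.47e+00] F [-0.23  0.84 -3.54] op 0.0101
shift cm [ 9.28 -0.25  0.  ] turn [ 0.0001  0.0001 -0.0047]
```

View pics/c5.png

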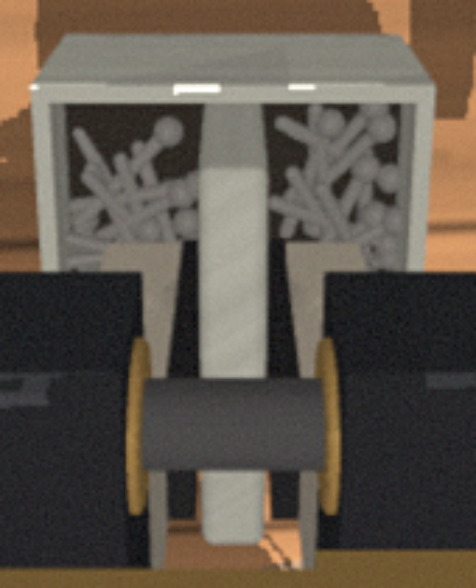

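Request:
{"name": "move_arm", "arguments": {"commands": [[0,2,0,0,0,0,-0.005],[0,5,-0.2,0,0,0,-0.005],[0,8,-0.25,0,0,0,-0.005],[0,9.1,-0.25,0,0,0,-0.005],[0,9.25,-0.25,3,0,0,-0.005],[0,9.25,-0.25,7,0,0,-0.005],[0,9.25,-0.25,10,0,0,-0.005],[0,9.25,-0.25,11,0,0,-0.005]]}}

```text
clock: 10.45
tool_pos: [0.5149, 0.0317, 0.1679]
orientation: [179.9, 0.2, -2.2]
force: [0.6, 0.2, -2.6]
opening: 0.0099
```

```bash
python3 -c "
from h import *
snap('wrist','w5.png')
delta([.5165,.032,.061],-2.2)
"
```

```text
clock 10.5 pos [0.5151 0.0319 0.1678] rpy [ 1.7994e+02  1.6000e-01 -2.1700e+00] F [-0.45 -0.29 -4.19] op 0.0097
shift cm [ 0.17 -0.03 10.68] turn [0.0011 0.0027 0.0005]
```

View pics/w5.png

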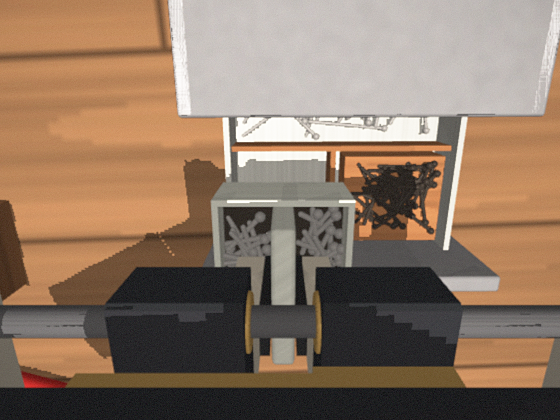

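The wrist view shows the insert over the pocket, with the divider's top at row 147 and the pocket's left wall at about column 237. I'll check the divider rows against the estimate.

```bash
python3 -c "
from h import *
s=load('w5.png')
print(ray(s,235,151,.046),ray(s,335,151,.046),ray(s,328,165,.046),ray(s,337,165,.046), proj(s,[.555,.03,.046]))
im=s['frame'][:,:,::-1];cv2.imwrite('pics/c6.png',cv2.resize(im[100:300,170:510],None,fx=2.3,fy=2.3,interpolation=cv2.INTER_CUBIC))
"
```

```text
[0.55672071 0.06663157 0.046     ] [ 0.55378047 -0.01004265  0.046     ] [ 0.54313212 -0.0046678   0.046     ] [ 0.54286401 -0.01165166  0.046     ] [282.79869091 151.41227639]
```

View pics/c6.png

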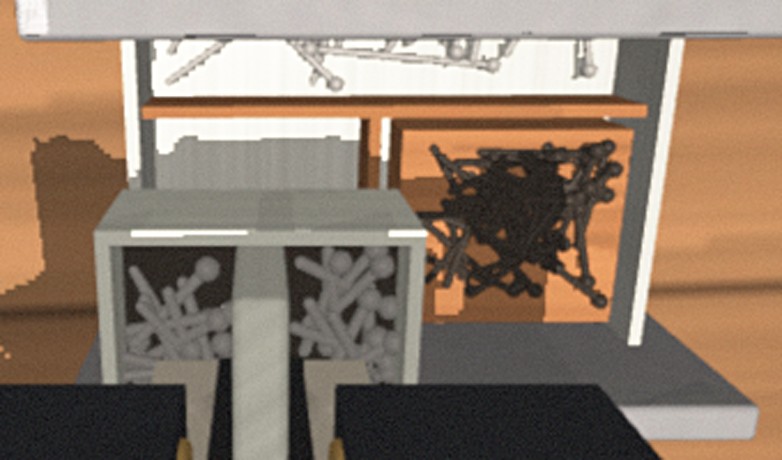

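Request:
{"name": "move_arm", "arguments": {"commands": [[0,0,0,2,0,0,0],[0,0,0,4,0,0,0],[0,0,0,5,0,0,0],[0,0,0,5.5,0,0,0],[0,0,0,5.5,0,0,0],[0,0,0,5.5,0,0,0],[0,0,0,5.5,0,0,0],[0,0,0,5.5,0,0,0]]}}

```text
clock: 11.5
tool_pos: [0.5163, 0.0322, 0.1148]
orientation: [-180.0, -0.0, -2.2]
force: [-0.2, 0.3, -3.9]
opening: 0.0101
```

```bash
python3 -c "
from h import *
delta([.5165,.0325,.064],-2.2)
snap('wrist','w6.png')
"
```

```text
clock 11.5 pos [0.5163 0.0322 0.1148] rpy [-1.7999e+02 -3.0000e-02 -2.1700e+00] F [-0.2   0.3  -3.87] op 0.0101
shift cm [ 0.02 -0.03  5.08] turn [-0.0002 -0.0005  0.0006]
```

View pics/w6.png

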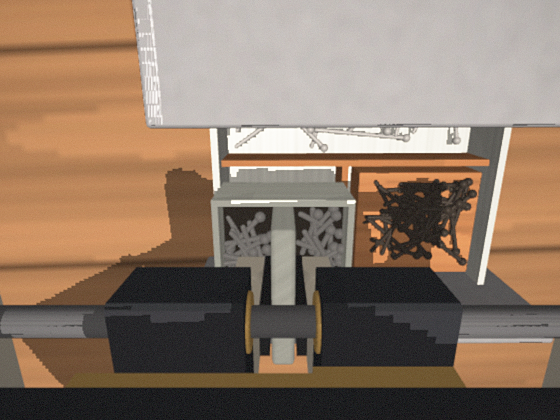

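The insert's far wall sits between the divider (row 160) and the drawer's left wall (column 225). I'll lower it slowly.

Request:
{"name": "move_arm", "arguments": {"commands": [[0,0,-0.03,0.8,0,0,0],[0,0,-0.03,1.6,0,0,0],[0,0,-0.03,2.4,0,0,0],[0,0,-0.03,3.2,0,0,0],[0,0,-0.03,4,0,0,0],[0,0,-0.03,4.6,0,0,0],[0,0,-0.03,4.9,0,0,0],[0,0,-0.03,4.9,0,0,0]]}}

```text
clock: 12.55
tool_pos: [0.5161, 0.0324, 0.0654]
orientation: [180.0, 0.0, -2.2]
force: [0.8, 0.5, -3.3]
opening: 0.0101
```

Request:
{"name": "move_arm", "arguments": {"commands": [[0,0,0,0.1,0,0,0],[0,0,0,0.2,0,0,0],[0,0,0,0.3,0,0,0],[0,0,0,0.35,0,0,0],[0,0,0,0.4,0,0,0],[0,0,0,0.4,0,0,0],[0,0,0,0.4,0,0,0],[0,0,0,0.4,0,0,0]]}}

```text
clock: 13.55
tool_pos: [0.5162, 0.0324, 0.0616]
orientation: [-180.0, -0.0, -2.2]
force: [0.7, 0.1, -3.4]
opening: 0.0104
```

```bash
python3 -c "
from h import *
delta([.5165,.0325,.0605],-2.2)
snap('wrist','w7.png')
"
```

```text
clock 13.55 pos [0.5162 0.0324 0.0616] rpy [-180.     -0.     -2.17] F [ 0.7   0.09 -3.38] op 0.0104
shift cm [ 0.03 -0.01  0.11] turn [-0.     -0.      0.0006]
```

View pics/w7.png

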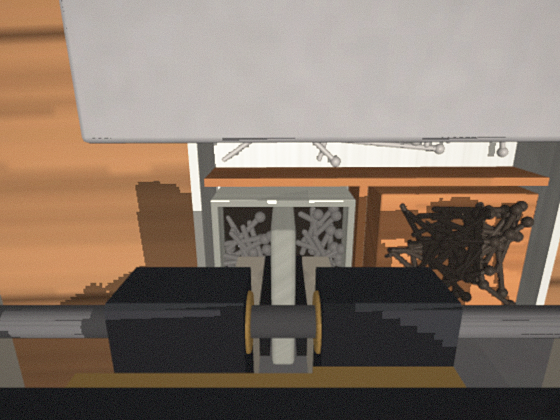

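It hangs free inside the pocket, about 1 mm above the floor. I'll release with a small opening, then retreat upwards.

Request:
{"name": "move_arm", "arguments": {"commands": [[0,0,0,0.08,0,0,0],[0,0,0,0.1,0,0,0],[1.3,0,0,0.1,0,0,0],[1.8,0,0,0.1,0,0,0],[2.4,0,0,0.1,0,0,0],[2.8,0,0,0.1,0,0,0],[2.8,0,0,0.1,0,0,0],[2.8,0,0,0.1,0,0,0]]}}

```text
clock: 14.6
tool_pos: [0.5162, 0.0324, 0.0606]
orientation: [-180.0, -0.0, -2.2]
force: [0.1, 0.0, 0.6]
opening: 0.028
```

Request:
{"name": "move_arm", "arguments": {"commands": [[2.8,0,0,0,0,0,0],[2.8,0,0,0,0,0,0],[2.8,0,0,0,0,0,0],[2.8,0,0,-1,0,0,0],[2.8,0,0,-3,0,0,0],[2.8,0,0,-6,0,0,0],[2.8,0,0,-10,0,0,0],[2.8,0,0,-14,0,0,0]]}}

```text
clock: 15.6
tool_pos: [0.516, 0.0324, 0.2026]
orientation: [-180.0, -0.0, -2.2]
force: [0.9, -0.2, -0.3]
opening: 0.0282
```

Request:
{"name": "move_arm", "arguments": {"commands": [[2.8,-2,0,-2,0,0,0],[2.8,-5,0,-3,0,0,0],[2.8,-8,0,-4,0,0,0],[2.8,-9,0,-4,0,0,0],[2.8,-9.5,0,-4,0,0,0],[2.8,-9.5,0,-4,0,0,0],[2.8,-9.5,0,-4,0,0,0],[2.8,-9.5,0,-4,0,0,0]]}}

```text
clock: 16.6
tool_pos: [0.4215, 0.036, 0.2402]
orientation: [180.0, 0.0, -2.2]
force: [0.4, 0.2, 0.8]
opening: 0.028
```

```bash
python3 -c "
from h import *
delta([.5165,.0325,.0605],-2.2)
snap('wrist','w8.png')
"
```

```text
clock 16.6 pos [0.4215 0.036  0.2402] rpy [ 1.7997e+02  5.0000e-02 -2.1800e+00] F [0.4  0.17 0.79] op 0.028
shift cm [ 9.52 -0.02 17.96] turn [0.0006 0.0008 0.0003]
```

View pics/w8.png

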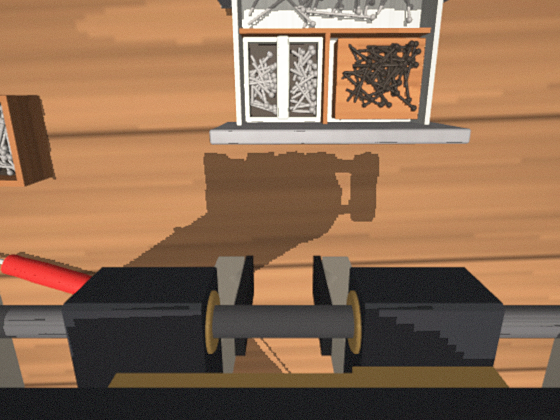

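The insert sits squarely in the pocket: rim (245-323, 37-122), plate upright, within the walls. Next is the press: close the fingers and go down in front of the panel's middle.

```bash
python3 -c "
from h import *
s=load('w8.png')
print(np.mean([ray(s,*p,.054) for p in [(244,37),(323.5,37),(323,121),(247,122)]],0))
delta([.432,-.0105,.06],-2.2)
"
```

```text
[0.51534238 0.03083404 0.054     ]
clock 16.65 pos [0.4215 0.036  0.2402] rpy [ 1.7997e+02  4.0000e-02 -2.1800e+00] F [-0.03  0.72 -0.04] op 0.0284
shift cm [ 1.24  4.6  18.02] turn [0.0005 0.0007 0.0003]
```

Request:
{"name": "move_arm", "arguments": {"commands": [[0,0.3,1.5,0,0,0,0],[0,0.8,3.5,0,0,0,0],[0,1,4.6,2,0,0,0],[0,1,4.6,6,0,0,0],[0,1,4.6,10,0,0,0],[0,1,4.6,14,0,0,0],[0,1,4.6,17,0,0,0],[0,1,4.6,18,0,0,0]]}}

```text
clock: 17.65
tool_pos: [0.4286, -0.0108, 0.059]
orientation: [179.9, 0.2, -2.2]
force: [-0.1, -0.2, 0.6]
opening: 0.0003
```

Request:
{"name": "move_arm", "arguments": {"commands": [[0,0,0,0,0,0,0],[0,0,0,0,0,0,0],[0,0.1,0,0,0,0,0],[0,0.3,0,0,0,0,0],[0,0.5,0,0,0,0,0],[0,0.7,0,0,0,0,0],[0,0.9,0,0,0,0,0],[0,1.1,0,0,0,0,0]]}}

```text
clock: 18.65
tool_pos: [0.4406, -0.0108, 0.0605]
orientation: [180.0, 0.0, -2.2]
force: [-0.3, 0.5, 0.7]
opening: 0.0004
```

```bash
python3 -c "
from h import *
delta([.464,-.012,.06],-2.2)
snap('wrist','w9.png');snap('scene','s9.png')
"
```

```text
clock 18.65 pos [ 0.4406 -0.0108  0.0605] rpy [ 1.80e+02  1.00e-02 -2.17e+00] F [-0.26  0.48  0.69] op 0.0004
shift cm [2.35 0.04 0.05] turn [0.0001 0.0002 0.0006]
```

View pics/w9.png

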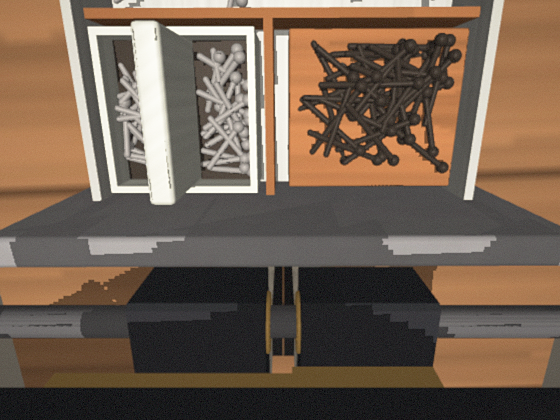

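View pics/s9.png

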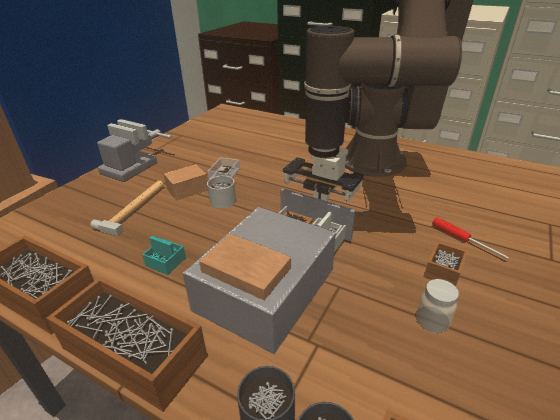

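The fingers are closed in front of the panel at (282,300) and not yet touching it, with the gripper body above the panel's edge. I'll push in slowly.

Request:
{"name": "move_arm", "arguments": {"commands": [[0,0.25,0,0,0,0,0],[0,0.5,0,0,0,0,0],[0,0.75,0,0,0,0,0],[0,1,0,0,0,0,0],[0,1.25,0,0,0,0,0],[0,1.5,0,0,0,0,0],[0,1.75,0,0,0,0,0],[0,2,0,0,0,0,0]]}}

```text
clock: 19.75
tool_pos: [0.4605, -0.0115, 0.0605]
orientation: [180.0, 0.0, -2.2]
force: [-0.2, 0.6, 0.4]
opening: 0.0003
```

Request:
{"name": "move_arm", "arguments": {"commands": [[0,0.3,0,0,0,0,0],[0,0.6,0,0,0,0,0],[0,0.9,0,0,0,0,0],[0,1.2,0,0,0,0,0],[0,1.5,0,0,0,0,0],[0,1.8,0,0,0,0,0],[0,2.1,0,0,0,0,0],[0,2.4,0,0,0,0,0]]}}

```text
clock: 20.75
tool_pos: [0.4846, -0.0124, 0.0605]
orientation: [180.0, 0.0, -2.2]
force: [-0.9, 0.5, -0.3]
opening: 0.0005
```

```bash
python3 -c "
from h import *
delta([.464,-.012,.06],-2.2)
s=snap('top','t10.png')
"
```

```text
clock 20.75 pos [ 0.4846 -0.0124  0.0605] rpy [180.     0.    -2.17] F [-0.86  0.52 -0.28] op 0.0005
shift cm [-2.06  0.04  0.05] turn [0.     0.0001 0.0005]
```

```bash
python3 -c "
from h import *
s=snap('wrist','w10.png')
for x in [.49,.495,.50,.505]: print(proj(s,[x,-.012,.102]))
im=s['frame'];print(im[200:300:3,200].tolist())
"
```

```text
[281.18905145 312.85052202]
[280.65341535 300.97136485]
[280.1055903 288.8218852]
[279.54515544 276.39274964]
[[109, 107, 97], [117, 117, 106], [131, 130, 122], [126, 124, 117], [173, 172, 158], [169, 165, 155], [89, 87, 86], [92, 86, 85], [90, 84, 85], [89, 85, 83], [88, 88, 84], [91, 88, 85], [87, 82, 81], [92, 89, 88], [91, 87, 87], [96, 94, 93], [93, 86, 87], [92, 87, 87], [89, 88, 89], [91, 86, 85], [91, 87, 83], [91, 90, 88], [76, 73, 71], [35, 37, 39], [32, 31, 31], [35, 41, 40], [28, 31, 30], [33, 39, 39], [30, 24, 30], [31, 34, 34], [28, 25, 28], [23, 27, 26], [40, 40, 41], [28, 31, 31]]
```

View pics/w10.png

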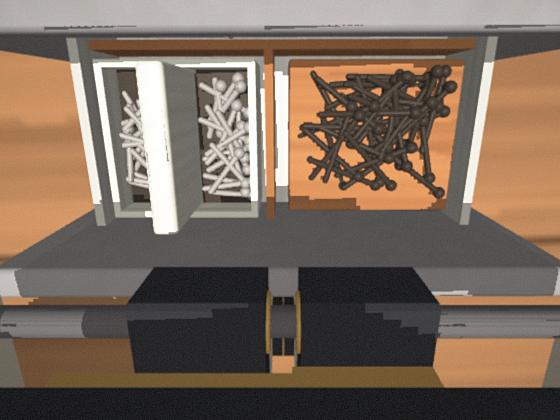

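Request:
{"name": "move_arm", "arguments": {"commands": [[0,0.1,0,0,0,0,0],[0,0.2,0,0,0,0,0],[0,0.3,0,0,0,0,0],[0,0.4,0,0,0,0,0],[0,0.5,0,0,0,0,0],[0,0.6,0,0,0,0,0],[0,0.7,0,0,0,0,0],[0,0.8,0,0,0,0,0]]}}

```text
clock: 21.85
tool_pos: [0.4925, -0.0127, 0.0606]
orientation: [180.0, 0.0, -2.2]
force: [-0.7, 0.6, 0.2]
opening: 0.0004
```

Request:
{"name": "move_arm", "arguments": {"commands": [[0,0.1,0,0,0,0,0],[0,0.2,0,0,0,0,0],[0,0.3,0,0,0,0,0],[0,0.4,0,0,0,0,0],[0,0.5,0,0,0,0,0],[0,0.6,0,0,0,0,0],[0,0.7,0,0,0,0,0],[0,0.8,0,0,0,0,0]]}}

```text
clock: 22.85
tool_pos: [0.5002, -0.013, 0.0605]
orientation: [180.0, 0.0, -2.2]
force: [-3.8, 2.2, 2.1]
opening: 0.0003
```

Request:
{"name": "move_arm", "arguments": {"commands": [[0,0.1,0,0,0,0,0],[0,0.2,0,0,0,0,0],[0,0.3,0,0,0,0,0],[0,0.4,0,0,0,0,0],[0,0.5,0,0,0,0,0],[0,0.6,0,0,0,0,0],[0,0.7,0,0,0,0,0],[0,0.8,0,0,0,0,0]]}}

```text
clock: 23.85
tool_pos: [0.5083, -0.0133, 0.0605]
orientation: [180.0, 0.0, -2.2]
force: [-5.1, 1.8, 1.3]
opening: 0.0002
```

Request:
{"name": "move_arm", "arguments": {"commands": [[0,0.15,0,0,0,0,0],[0,0.3,0,0,0,0,0],[0,0.45,0,0,0,0,0],[0,0.6,0,0,0,0,0],[0,0.75,0,0,0,0,0],[0,0.9,0,0,0,0,0],[0,1.05,0,0,0,0,0],[0,1.2,0,0,0,0,0]]}}

```text
clock: 24.85
tool_pos: [0.5197, -0.0137, 0.0605]
orientation: [180.0, 0.1, -2.2]
force: [-7.5, 3.2, 3.9]
opening: 0.0004
```

Request:
{"name": "move_arm", "arguments": {"commands": [[0,0.15,0,0,0,0,0],[0,0.3,0,0,0,0,0],[0,0.45,0,0,0,0,0],[0,0.6,0,0,0,0,0],[0,0.75,0,0,0,0,0],[0,0.9,0,0,0,0,0],[0,1.05,0,0,0,0,0],[0,1.2,0,0,0,0,0]]}}

```text
clock: 25.85
tool_pos: [0.5313, -0.0141, 0.0605]
orientation: [180.0, 0.1, -2.2]
force: [-8.5, 3.1, 4.2]
opening: 0.0003
```

Request:
{"name": "move_arm", "arguments": {"commands": [[0,0.05,0,0,0,0,0],[0,0.1,0,0,0,0,0],[0,0.15,0,0,0,0,0],[0,0.2,0,0,0,0,0],[0,0.25,0,0,0,0,0],[0,0.3,0,0,0,0,0],[0,0.35,0,0,0,0,0],[0,0.4,0,0,0,0,0]]}}

```text
clock: 26.85
tool_pos: [0.5354, -0.0143, 0.0605]
orientation: [180.0, 0.1, -2.2]
force: [-8.6, 3.8, 4.5]
opening: 0.0005
```

Request:
{"name": "move_arm", "arguments": {"commands": [[0,0.03,0,0,0,0,0],[0,0.06,0,0,0,0,0],[0,0.09,0,0,0,0,0],[0,0.12,0,0,0,0,0],[0,0.15,0,0,0,0,0],[0,0.18,0,0,0,0,0],[0,0.2,0,0,0,0,0],[0,0.2,0,0,0,0,0]]}}

```text
clock: 27.85
tool_pos: [0.5374, -0.0144, 0.0605]
orientation: [180.0, 0.1, -2.2]
force: [-8.1, 3.7, 4.8]
opening: 0.0003
```

Request:
{"name": "move_arm", "arguments": {"commands": [[0,0.03,0,0,0,0,0],[0,0.06,0,0,0,0,0],[0,0.09,0,0,0,0,0],[0,0.12,0,0,0,0,0],[0,0.15,0,0,0,0,0],[0,0.15,0,0,0,0,0],[0,0.15,0,0,0,0,0],[0,0.15,0,0,0,0,0]]}}

```text
clock: 28.85
tool_pos: [0.5388, -0.0144, 0.0605]
orientation: [180.0, 0.1, -2.2]
force: [-8.7, 3.4, 5.5]
opening: 0.0005
```

Request:
{"name": "move_arm", "arguments": {"commands": [[0,0.02,0,0,0,0,0],[0,0.04,0,0,0,0,0],[0,0.06,0,0,0,0,0],[0,0.08,0,0,0,0,0],[0,0.1,0,0,0,0,0],[0,0.1,0,0,0,0,0],[0,0.1,0,0,0,0,0],[0,0.1,0,0,0,0,0]]}}

```text
clock: 29.85
tool_pos: [0.5398, -0.0144, 0.0605]
orientation: [180.0, 0.1, -2.2]
force: [-8.1, 3.5, 5.6]
opening: 0.0005
```

Request:
{"name": "move_arm", "arguments": {"commands": [[0,0.02,0,0,0,0,0],[0,0.04,0,0,0,0,0],[0,0.06,0,0,0,0,0],[0,0.08,0,0,0,0,0],[0,0.1,0,0,0,0,0],[0,0.1,0,0,0,0,0],[0,0.1,0,0,0,0,0],[0,0.1,0,0,0,0,0]]}}

```text
clock: 30.85
tool_pos: [0.5409, -0.0145, 0.0605]
orientation: [180.0, 0.1, -2.2]
force: [-8.9, 3.6, 4.6]
opening: 0.0002
```

Request:
{"name": "move_arm", "arguments": {"commands": [[0,0.02,0,0,0,0,0],[0,0.04,0,0,0,0,0],[0,0.06,0,0,0,0,0],[0,0.08,0,0,0,0,0],[0,0.1,0,0,0,0,0],[0,0.1,0,0,0,0,0],[0,0.1,0,0,0,0,0],[0,0.1,0,0,0,0,0]]}}

```text
clock: 31.85
tool_pos: [0.5418, -0.0145, 0.0605]
orientation: [180.0, 0.1, -2.2]
force: [-8.1, 4.3, 4.6]
opening: 0.0004
```

Request:
{"name": "move_arm", "arguments": {"commands": [[0,0.02,0,0,0,0,0],[0,0.04,0,0,0,0,0],[0,0.06,0,0,0,0,0],[0,0.08,0,0,0,0,0],[0,0.08,0,0,0,0,0],[0,0.08,0,0,0,0,0],[0,0.08,0,0,0,0,0],[0,0.08,0,0,0,0,0]]}}

```text
clock: 32.85
tool_pos: [0.5424, -0.0145, 0.0605]
orientation: [180.0, 0.1, -2.2]
force: [-11.1, 4.0, 6.5]
opening: 0.0004
```

Force is rising at the rubber stop. One small step more.

Request:
{"name": "move_arm", "arguments": {"commands": [[0,0.01,0,0,0,0,0],[0,0.02,0,0,0,0,0],[0,0.03,0,0,0,0,0],[0,0.03,0,0,0,0,0],[0,0.03,0,0,0,0,0],[0,0.03,0,0,0,0,0],[0,0.03,0,0,0,0,0],[0,0.03,0,0,0,0,0]]}}

```text
clock: 33.85
tool_pos: [0.5427, -0.0145, 0.0605]
orientation: [180.0, 0.1, -2.2]
force: [-10.2, 4.5, 5.6]
opening: 0.0006
```

Request:
{"name": "move_arm", "arguments": {"commands": [[0,0.01,0,0,0,0,0],[0,0.02,0,0,0,0,0],[0,0.03,0,0,0,0,0],[0,0.04,0,0,0,0,0],[0,0.05,0,0,0,0,0],[0,0.05,0,0,0,0,0],[0,0.05,0,0,0,0,0],[0,0.05,0,0,0,0,0]]}}

```text
clock: 34.85
tool_pos: [0.5431, -0.0145, 0.0605]
orientation: [180.0, 0.1, -2.2]
force: [-9.8, 5.1, 6.4]
opening: 0.0005
```

```bash
python3 -c "
from h import *
F=[]
for i in range(6):
    F.append(sensors.get_obs()['force']); cams.snapshot('top')
print(np.mean(F,0),np.std(F,0)); o=sensors.get_obs();print(o['tool_pos'],o['clock'])
"
```

```text
[-10.11307722   4.72869854   6.04391403] [0.46047141 0.5017468  0.27887812]
[ 0.54307837 -0.01456604  0.06045452] 35.15
```

Request:
{"name": "move_arm", "arguments": {"commands": [[0,0.01,0,0,0,0,0],[0,0.02,0,0,0,0,0],[0,0.03,0,0,0,0,0],[0,0.04,0,0,0,0,0],[0,0.05,0,0,0,0,0],[0,0.05,0,0,0,0,0],[0,0.05,0,0,0,0,0],[0,0.05,0,0,0,0,0]]}}

```text
clock: 36.15
tool_pos: [0.5433, -0.0146, 0.0605]
orientation: [180.0, 0.2, -2.2]
force: [-10.5, 4.4, 7.8]
opening: 0.0007
```

```bash
python3 -c "
from h import *
F=[]
for i in range(4):
    F.append(sensors.get_obs()['force']); cams.snapshot('top')
print(np.mean(F,0),np.std(F,0)); o=sensors.get_obs();print(o['tool_pos'],o['clock'])
"
```

```text
[-11.26121415   4.71765189   7.26284355] [0.46816546 0.22985649 0.37652687]
[ 0.54330189 -0.01458643  0.06044949] 36.35
```

Request:
{"name": "move_arm", "arguments": {"commands": [[0,0.01,0,0,0,0,0],[0,0.02,0,0,0,0,0],[0,0.03,0,0,0,0,0],[0,0.04,0,0,0,0,0],[0,0.05,0,0,0,0,0],[0,0.05,0,0,0,0,0],[0,0.05,0,0,0,0,0],[0,0.05,0,0,0,0,0]]}}

```text
clock: 37.35
tool_pos: [0.5436, -0.0146, 0.0605]
orientation: [180.0, 0.2, -2.2]
force: [-12.4, 4.9, 7.9]
opening: 0.0004
```

```bash
python3 -c "
from h import *
F=[]
for i in range(4):
    F.append(sensors.get_obs()['force']); cams.snapshot('top')
print(np.mean(F,0),np.std(F,0)); o=sensors.get_obs();print(o['tool_pos'],o['clock'])
snap('top','t11.png');snap('wrist','w11.png')
"
```

```text
[-12.06399457   5.08458184   8.11971709] [0.22198636 0.52267375 0.19921   ]
[ 0.54357348 -0.01458581  0.0604596 ] 37.55
```

Now in the rubber stop, at about 12 N normal and 15 N total. I'll back off gently.

Request:
{"name": "move_arm", "arguments": {"commands": [[0,-0.15,0,0,0,0,0],[0,-0.3,0,0,0,0,0],[0,-0.45,0,0,0,0,0],[0,-0.6,0,0,0,0,0],[0,-0.75,0,0,0,0,0],[0,-0.9,0,0,0,0,0],[0,-1.05,0,0,0,0,0],[0,-1.2,0,0,0,0,0]]}}

```text
clock: 38.65
tool_pos: [0.5341, -0.0142, 0.0608]
orientation: [-180.0, -0.1, -2.2]
force: [-0.3, -0.6, 0.0]
opening: 0.0002
```

```bash
python3 -c "
from h import *
delta([.45,-.0145,.06],-2.2)
snap('wrist','w12.png')
"
```

```text
clock 38.65 pos [ 0.5341 -0.0142  0.0608] rpy [-1.7999e+02 -6.0000e-02 -2.1600e+00] F [-0.29 -0.61  0.05] op 0.0002
shift cm [-8.4   0.35  0.07] turn [-0.0002 -0.0011  0.0007]
```

View pics/w12.png

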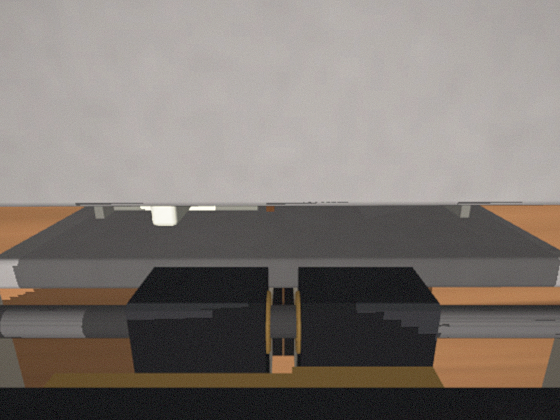

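Force is zero, and the panel (rows 258-285) stays behind. I'll retreat and verify.

Request:
{"name": "move_arm", "arguments": {"commands": [[0,-0.4,0,0,0,0,0],[0,-1,0,0,0,0,0],[0,-2,0,0,0,0,0],[0,-3.5,0,0,0,0,0],[0,-5,0,0,0,0,0],[0,-6.5,0,-0.5,0,0,0],[0,-7.5,0,-2,0,0,0],[0,-8,0,-4,0,0,0]]}}

```text
clock: 39.7
tool_pos: [0.4521, -0.0113, 0.1011]
orientation: [180.0, 0.0, -2.1]
force: [0.0, 0.7, -0.2]
opening: 0.0006
```

Request:
{"name": "move_arm", "arguments": {"commands": [[0,-0.5,0,-3,0,0,0],[0,-1,0,-6,0,0,0],[0,-1.5,0,-9,0,0,0],[0,-2,0,-12,0,0,0],[0,-2,0,-13,0,0,0],[0,-2,0,-13,0,0,0],[0,-2,0,-13,0,0,0],[0,-2,0,-13,0,0,0]]}}

```text
clock: 40.7
tool_pos: [0.4331, -0.0106, 0.2295]
orientation: [180.0, 0.1, -2.2]
force: [-0.2, -0.6, -0.6]
opening: 0.0007
```

```bash
python3 -c "
from h import *
delta([.45,-.0145,.06],-2.2)
snap('wrist','w13.png');snap('scene','s13.png');s=snap('top','t13.png')
im=s['frame'][:,:,::-1];cv2.imwrite('pics/c13.png',cv2.resize(im[90:260,140:440],None,fx=2.6,fy=2.6,interpolation=cv2.INTER_CUBIC))
"
```

```text
clock 40.7 pos [ 0.4331 -0.0106  0.2295] rpy [ 1.7996e+02  1.1000e-01 -2.1700e+00] F [-0.15 -0.56 -0.59] op 0.0007
shift cm [ 1.73  0.31 16.95] turn [0.0008 0.0019 0.0005]
```

View pics/w13.png

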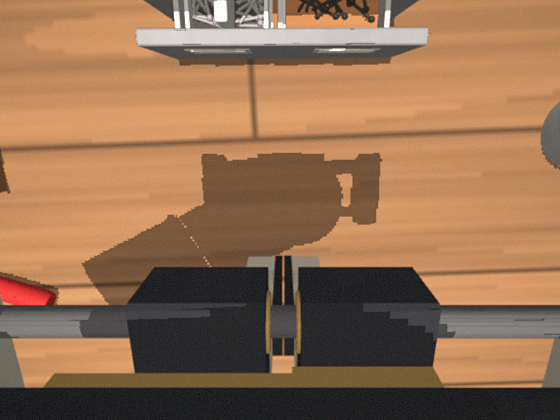

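View pics/s13.png

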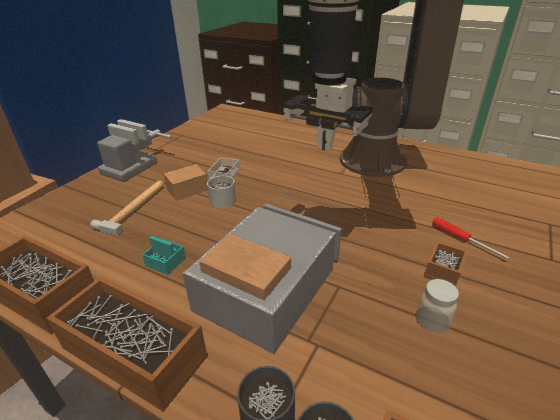

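View pics/c13.png

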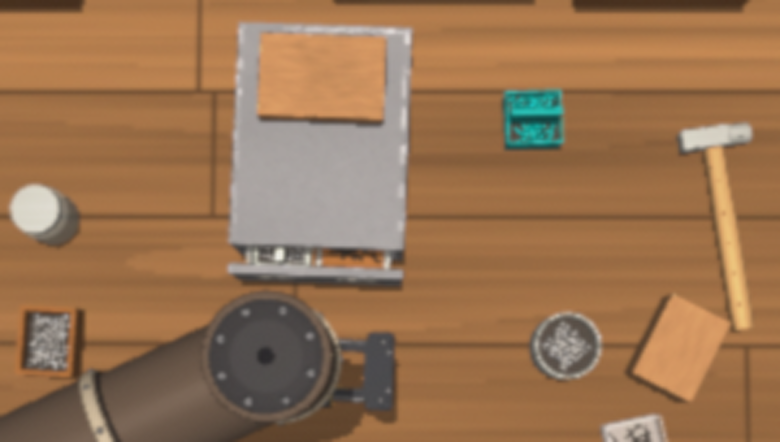

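The panel is still nearly closed in all three views: wrist rows 30-46, and a narrow gap in the top view. I'll measure how far out it stands and confirm it hasn't moved since.

```bash
python3 -c "
from h import *
s=load('w13.png'); a=ray(s,137,47,.102);b=ray(s,428,44,.102);m=(a+b)/2;print('panel',m)
n=snap('wrist','w14.png');print('diff',np.abs(n['frame'][:70].astype(int)-s['frame'][:70]).mean())
t=load('t13.png');P=lambda x,y,z:ray(t,140+(x+.5)/2.6-.5,90+(y+.5)/2.6-.5,z)
p=(P(230,274,.102)+P(401,284,.102))/2;c=(P(231,242,.112)+P(405,250,.112))/2;print('top',p,c,c[0]-p[0])
print(sensors.get_obs()['clock'])
"
```

```text
panel [ 0.5485869  -0.01486645  0.102     ]
diff 5.714328231292517
top [ 0.54296455 -0.01476403  0.102     ] [ 0.58153897 -0.01809964  0.112     ] 0.03857441367257319
40.9
```

Request:
{"name": "move_arm", "arguments": {"commands": [[0,0,0,0,0,0,0],[0,0,0,0,0,0,0],[0,0,0,0,0,0,0],[0,0,0,0,0,0,0],[0,0,0,0,0,0,0],[0,0,0,0,0,0,0],[0,0,0,0,0,0,0],[0,0,0,0,0,0,0]]}}

```text
clock: 41.9
tool_pos: [0.4336, -0.0105, 0.2306]
orientation: [-180.0, -0.0, -2.2]
force: [-0.5, -0.2, -0.9]
opening: 0.0008
```

```bash
python3 -c "
from h import *
a=load('w14.png')['frame'];n=snap('wrist','w15.png')
for im in (a,n['frame']): print(im[20:60:2,200].mean(1).round().tolist())
for x in (.545,.548,.551,.554): print(x,proj(n,[x,-.0149,.102]))
"
```

```text
[198.0, 71.0, 96.0, 98.0, 111.0, 195.0, 217.0, 212.0, 214.0, 214.0, 210.0, 217.0, 205.0, 134.0, 69.0, 142.0, 128.0, 84.0, 73.0, 73.0]
[221.0, 84.0, 93.0, 99.0, 96.0, 186.0, 216.0, 213.0, 215.0, 213.0, 213.0, 214.0, 195.0, 159.0, 77.0, 106.0, 153.0, 97.0, 74.0, 69.0]
0.545 [283.01271252  52.15128333]
0.548 [282.85590402  47.66362138]
0.551 [282.69802124  43.14521477]
0.554 [282.53905309  38.59574645]
```

View pics/w15.png

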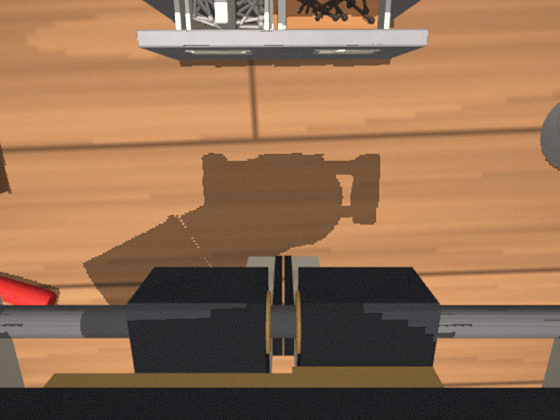

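The panel is unchanged after a further second (edge at row 46, x about 0.549, roughly 32 mm out), and the insert is still upright behind it. Handing in.

```bash
python3 -c "
from plant import job
print(job.close_job())"
```

```text
the job is handed in; nothing more can be done
None
```

I put the metal insert in the empty pocket, pressed the drawer in until its latch caught, and handed the job in at about 42 s. No verdict was reported.

- **Insert:** I gripped it by its grip plate and let go about 1 mm above the pocket floor. From the wrist picture after release, it was about 1.5 mm from the pocket's estimated centre along each side and stood level.
- **Latch:** I pressed until the force rose at the rubber stop. The highest reading was about 12 N straight in, about 15 N in total, under the 20 N limit. The drawer stayed in when I backed off, and the panel's edge had not moved by the last picture about 3 s later.
- **How far out:** The two views disagree. The wrist camera gives about 32 mm. The coarser top view, at about 3 mm per pixel, gives about 38 mm, which is above the 34 mm latched maximum and close to the 40 mm limit. I trust the wrist figure, because a drawer that had missed its latch would have been kicked out to 50 mm or more.
- **Other things:** The later pictures show the other things on the bench where they were; I checked this by eye and did not measure it.

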